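Check and turn the hot ball dish

ROBOT

A 7-joint arm with a two-finger parallel gripper is mounted at the origin on the work surface. World frame = base frame: x ahead of the robot, y to its left, z up, the work surface at z = 0. Lengths are in mm, angles in rad, forces in N, time in s.
With the tool pointing down it reaches from about 400 to 875 mm from the base axis. Payload 4.4 kg.
Tool frame: the origin (TCP) lies at the very end of the fingers, on their centre line; the grasp point (between the pads) lies 19 mm behind it; z points along the fingers, y is the line along which they close (so a half turn about z gives the same grasp; the last joint's range is limited). The gripper opens to 85 mm and grips with 20 to 120 N. Pads are 22 mm wide; open, the fingers measure 114 mm over their backs; the gripper's body (76 mm by 85 mm) begins 54 mm behind the grasp point. The pads swing forward as they close: fully open they stand 13 mm farther back than shut.
Start: joints at [1.187, 0.628, 0.038, 1.517, -0.027, 0.996, -0.02], TCP at [203.138, -617.457, 231.313] pointing down, gripper open.
Joint ranges: [-3.06, 3.06], [-0.37, 2.12], [-1.25, 1.32], [0.18, 2.47], [-1.1, 4.24], [0.23, 1.98], [-2.94, 2.94]. Speed limits (rad/s): [2.57, 2.57, 3.14, 3.14, 3.14, 3.14, 3.14].

INTERFACE

Orientations are given as [roll, pitch, yaw] about the fixed x, y, z axes, in that order (R = Rz(yaw) Ry(pitch) Rx(roll)).
In Python, from cell import ctrl gives the robot as it stands.
- The arm moves only by the tool step_arm, never from a script. Its argument "series" is a list that holds one entry, the list of rows, each a list of 7 numbers: the turn, a rotation vector about the tool's x, y, z as a fraction of full scale, then the shift along the tool's x, y, z as a fraction of full scale, then the closure, from 0 (fully open) to 1 (shut). In form: [[[ax, ay, az, tx, ty, tz, gripper], ...]]. A call has 1 to 12 rows; each row shifts and turns the commanded pose from where the row before left it, along the tool's axes as they then stand; what a row does not reach is not made up. Full scale, the value 1, is 150 mm for a shift and 45 degrees for a turn. A row lasts 1/10 s, in which the tool goes at most 50 mm and 8.59 degrees, less where a joint would pass 70% of its speed; a pose out of reach is approached as far as the arm can. A call with a number of a shift or a turn outside -1 to 1 is refused whole. A call with a gripper value outside its range is refused whole. The fingers move at their own pace and stop on an object; the grip force is fixed at half the most. Time passes only in rows, so rows that do not move let the fingers close. It gives the time, the measured TCP pose, the force, the opening and the grip force at its end, in the units of the state.
- ctrl.read_state(): the state, without advancing time (a new reading comes with each control period).
- ctrl.get_image(name): name is "scene" or "top"; returns a dict with "img" (480x640x3 uint8, red, green, blue), "fx", "fy", "cx", "cy" (pixels), "dist" ([k1, k2, p1, p2, k3] as OpenCV has them; the pictures are not rectified), "R" (3x3) and "t" (3): a world point X has camera coordinates R X + t. Camera axes: x right, y down, z forward; pixel columns grow to the right and rows downward; lengths in mm; the calibration is good to about 2 mm. A picture is of the moment at which its call begins. There is no depth.
- ctrl.finish_job(): hands the job in; it is judged then, once.
Trained networks look in a picture, given as the dict that the camera call returned (one of the last four; its "shot" number tells which), for a name from the list of things; names that differ only in an ending like _2 or _b are one class to them, and where a whole thing is asked for, a point or a joint stands for the part that bears it (a point fixed in the world has none). Each returns a list of dicts, best first, with "score" (0 to 1); they miss things now and then, are a little off and sometimes report something else, mostly with a low value. They report only what shows in the picture. A call takes as long as a camera call. They do not tell look-alikes from the thing itself.
- ctrl.recognise(picture, thing): "centre" ([column, row] in pixels, amid what is visible of it).
The state is a dict: "clock": time; "qpos": joint angles; "qd": joint speeds; "tau": joint torques, N m; "eef_pos": TCP position; "tool_rot": TCP orientation; "force": force on the tool from outside, world axes, zero at the start; "torque": the same for the moment, N m; "width": finger opening in mm; "gripper_force": force on a finger pad.
Only numpy, scipy, OpenCV 4.12 (cv2) and the standard library are available. Lean on these libraries where they do the work, as an engineer would, in place of code of your own. Each camera call takes 0.05 s, during which the arm holds its last target. There are 200 camera calls.

TASK

Before handling the dish, check the steel ball with the yellow infrared thermometer: hold its black nose steady for two seconds, pointing straight at the ball from roughly 7 cm away and touching neither ball nor dish, then put it back upright in its holder. Then lift the dish by its blue handle, give it a quarter turn so that the handle stands over the green dot with the dish still centred over its cork ring, and finish holding it there at least 5 cm clear of the ring, still and level: do not set it down or let go. Keep the dish level and the ball within the blue circle all the time, and leave everything else on the bench as it stands.

Things in the scene. Friction and masses are not known exactly. Their poses are not given: they have to be found in the camera images.
- stand: fixed black base plate 200 x 200 x 8 mm with a cork ring (80 mm outside, 52 mm inside, 30 mm high) in its middle, ring top 38 mm above the bench. Origin under its centre on the bench, z up. At the start the dish's handle lies on its -x side, and the two dots on its +y and -y sides (which is which varies).
- green_dot: fixed green disc 28 mm across, 4 mm thick, on the base plate 78 mm from the ring's centre, a quarter turn from where the handle starts: the handle must end over it. Origin at the centre of its underside.
- red_dot: the same in red, on the opposite side of the ring: not the one wanted.
- dish: loose white round dish, 104 mm across, 26 mm high, about 0.16 kg, resting on the cork ring; inside, a shallow cone (8 degrees) falls to the middle, 12 mm above the underside, with a thin blue circle of 18 mm radius; rim steeper, at 26 mm. A lug at rim height carries the upright blue handle. Origin at the centre of its underside, z up; the handle lies along its -x.
- dish_mid (a point): point where the ball's centre belongs, 22 mm above the dish's underside on its axis.
- dish_handle (a point): grip point on the upright blue handle plate: 78 mm from the dish's axis and 57 mm above the dish's underside (the plate is 12 mm thick along the radius, 40 mm wide across it, and rises from rim height to 82 mm above the underside). Take it from above with the fingers closing along the radius (one inside, one outside): this carries the dish's weight without tilting. The lug below it is 26 mm above the underside.
- ball_center (a point): centre of the loose dark steel ball, 20 mm across, about 33 g, in the middle of the dish; it rolls freely.
- thermometer: loose round yellow infrared thermometer pen, 24 mm across, 160 mm long, about 90 g, standing nose down in its holder; the black nose tapers to 16 mm over the last 22 mm. Origin at the centre of the nose's end face; z runs up along the pen to its tail, so it looks along -z. A grip about 125 mm above the nose is good.
- holder: fixed grey holder: round foot 80 mm across, 10 mm thick, with an upright tube, 31 mm inside, 41 mm outside, mouth 70 mm above the bench. Origin under its centre on the bench. The pen's nose stands on the foot, 10 mm above the bench. It stands left or right of the plate, the amber bottle on the other side.
- flask_a: loose bystander, leave alone: conical glass flask with yellow contents, 80 mm wide, 128 mm tall. Origin at the centre of its underside.
- flask_b: loose bystander, leave alone: second conical flask, the same. Origin at the centre of its underside.
- reagent: loose bystander, leave alone: amber bottle with black cap, 68 mm wide, 150 mm tall. Origin at the centre of its underside.
- cylinder: loose bystander, leave alone: measuring cylinder on a white foot 60 mm wide, 208 mm tall. Origin at the centre of its underside.
- vial: loose bystander, leave alone: small glass vial, yellow cap, 26 mm wide, 50 mm tall. Origin at the centre of its underside.
- spare_ring: loose bystander, leave alone: empty cork ring lying on the bench, 80 mm wide, 30 mm tall. Origin at the centre of its underside.
Mind the look-alikes: they are no part of the job. There is more than one size of the holder; the one meant has the size given above. There is more than one size of the thermometer; the one meant has the size given above.

How it is judged:
By the outcome, as a careful person would: the job done as asked, in the order asked, and still so for the second after the job is handed in, while the arm keeps its last pose, push and grip.
It also fails if it takes over 72 s, if anything falls off the work surface, if the arm or the gripper's body presses on something with over 40 N, if the wrist force passes 120 N, or if a joint passes its speed limit or range.

## Working session

There is one attempt and no reset: what is moved stays moved. The work goes in short steps, Python scripts to look and compute and a tool call to move; the robot and the scene stay as the last step left them, time stands still between calls to the robot, and variables do not carry over. Pictures are saved under pics/ and viewed, at most 13 in all, crops included, and the job is handed in when it is done.

Besides the shell and the picture viewer there is one more tool, called after ">>>" by a JSON object that holds its "op" and its "data", one argument or row to a line. step_arm: Moves the arm, as the interface text tells. Shift numbers are shares of 150 mm and turn numbers shares of 45 degrees, none past 1 either way. Its arguments: {"type":"object","properties":{"series":{"type":"array","items":{"type":"array","items":{"type":"array","items":{"type":"number","minimum":-1,"maximum":1}}}}},"required":["series"]}

```bash
ls; mkdir -p pics
cat > h.py <<'E'
import numpy as np, cv2
from cell import ctrl
def proj(c,X):
    X=np.atleast_2d(np.array(X,float)); K=np.array([[c['fx'],0,c['cx']],[0,c['fy'],c['cy']],[0,0,1]])
    return cv2.projectPoints(X,cv2.Rodrigues(np.array(c['R']))[0],np.array(c['t'],float),K,np.array(c['dist'],float))[0][:,0]
def ray(c,uv):
    K=np.array([[c['fx'],0,c['cx']],[0,c['fy'],c['cy']],[0,0,1]])
    p=cv2.undistortPoints(np.array([[uv]],float),K,np.array(c['dist'],float))[0,0]
    R=np.array(c['R']);t=np.array(c['t'])
    return -R.T@t, R.T@np.array([p[0],p[1],1])
def atz(c,uv,z):
    o,d=ray(c,uv); return o+d*(z-o[2])/d[2]
def tri(a,ua,b,ub):
    o1,d1=ray(a,ua);o2,d2=ray(b,ub)
    s=np.linalg.lstsq(np.c_[d1,-d2],o2-o1,rcond=None)[0]
    p,q=o1+d1*s[0],o2+d2*s[1]; return (p+q)/2,np.linalg.norm(p-q)
E
python3 - <<'E'
from h import *
S=ctrl.get_image('scene');T=ctrl.get_image('top')
for n,c in(('scene',S),('top',T)):
    cv2.imwrite(f'pics/{n}0.png',c['img'][:,:,::-1])
    print(n,np.round(-np.array(c['R']).T@np.array(c['t'])))
    for th in 'stand green_dot red_dot dish dish_mid dish_handle ball_center thermometer holder flask_a reagent cylinder vial spare_ring'.split():
        print(th,[(np.round(d['centre']).tolist(),round(d['score'],2)) for d in ctrl.recognise(c,th)][:3])
print(ctrl.read_state())
E
```

```text
pics
scene [1083. -723.  828.]
stand [([360.0, 266.0], 0.9)]
green_dot []
red_dot []
dish [([354.0, 234.0], 0.88)]
dish_mid [([349.0, 232.0], 0.91)]
dish_handle [([351.0, 238.0], 0.62), ([361.0, 266.0], 0.58)]
ball_center [([403.0, 177.0], 0.27)]
thermometer [([236.0, 282.0], 0.73), ([288.0, 295.0], 0.72)]
holder [([207.0, 272.0], 0.72), ([243.0, 323.0], 0.64), ([182.0, 340.0], 0.62)]
flask_a [([326.0, 357.0], 0.89), ([449.0, 236.0], 0.66)]
reagent [([405.0, 176.0], 0.74)]
cylinder [([465.0, 185.0], 0.93), ([361.0, 243.0], 0.31)]
vial [([366.0, 327.0], 0.82), ([363.0, 240.0], 0.73)]
spare_ring [([191.0, 399.0], 0.87)]
top [ 421.  -63. 1512.]
stand [([391.0, 180.0], 0.71), ([295.0, 237.0], 0.55)]
green_dot [([391.0, 183.0], 0.59)]
red_dot [([258.0, 223.0], 0.54)]
dish [([282.0, 225.0], 0.65)]
dish_mid [([284.0, 230.0], 0.95), ([392.0, 183.0], 0.49)]
dish_handle [([284.0, 231.0], 0.69), ([405.0, 252.0], 0.43), ([170.0, 179.0], 0.17)]
ball_center []
thermometer [([393.0, 216.0], 0.82), ([406.0, 254.0], 0.66)]
holder [([385.0, 308.0], 0.83), ([396.0, 257.0], 0.73), ([441.0, 280.0], 0.72)
[... 173 characters left out ...]
, 233.0], 0.57)]
{'clock': 1.5, 'qpos': array([ 1.18718257,  0.62839223,  0.03851158,  1.51742918, -0.02698866,
        0.99631202, -0.01997536]), 'qd': array([ 0.00090327, -0.00016007, -0.00178391,  0.00170041, -0.00062621,
        0.00086713, -0.00044362]), 'tau': array([-2.25486616e-05, -5.63268113e+01,  1.22577075e+00, -1.93779999e+01,
        1.09499166e-02,  1.65047411e-03, -1.56813536e-05]), 'eef_pos': array([ 203.13246494, -617.43804765,  231.30932215]), 'tool_rot': array([-3.14157007e+00, -1.94874421e-05,  3.17809527e-01]), 'force': array([ 0.62343947,  0.02954865, -0.14907041]), 'torque': array([0.00287589, 0.00887886, 0.01045743]), 'gripper_force': 0.0, 'width': 85.54332315019904}
```

View pics/scene0.png

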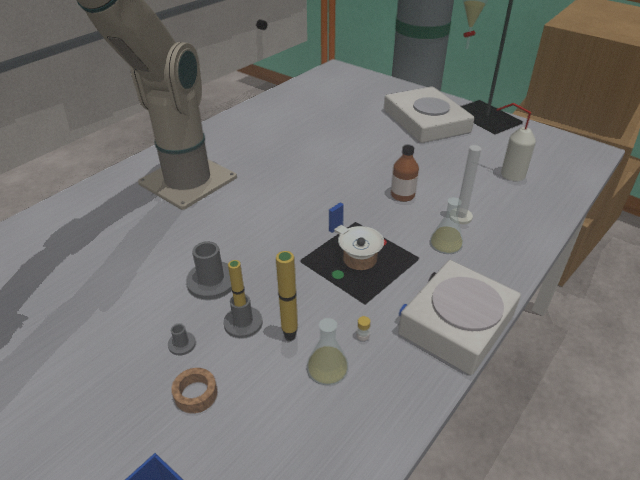

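View pics/top0.png

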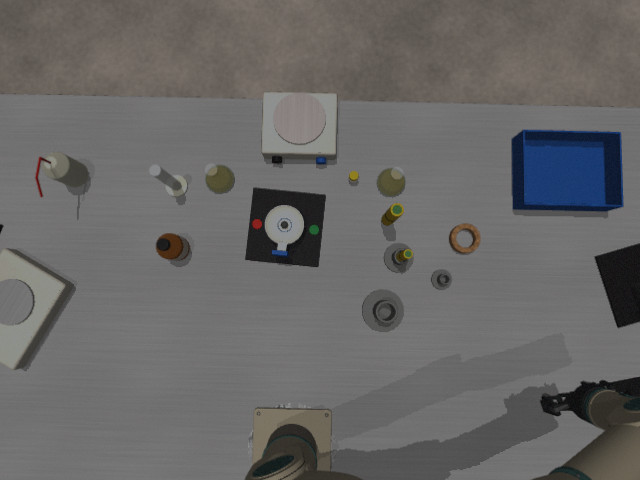

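Both pictures are clear. In top, the plate is at (286,228), with the green dot to its right at (314,230), the red dot at (257,224) and the handle toward the robot at (281,252). The 80 mm holder with its pen is at (399,257). The other holders and the big free-standing pen at (392,215) are look-alikes. Next I'll segment by colour for positions.

Run:
```python
from h import *
S=ctrl.get_image('scene');T=ctrl.get_image('top')
def seg(c,lo,hi,box):
    x0,y0,x1,y1=box; im=c['img'][y0:y1,x0:x1]; m=cv2.inRange(cv2.cvtColor(im,cv2.COLOR_RGB2HSV),lo,hi)
    n,l,s,ce=cv2.connectedComponentsWithStats(m)
    return [(int(s[i,4]),(s[i,:4]+[x0,y0,0,0]).tolist(),np.round(ce[i]+[x0,y0],1)) for i in np.argsort(-s[1:,4])[:3]+1]
G=((45,90,40),(85,255,255));B=((100,90,40),(130,255,255));Y=((15,120,60),(34,255,255))
R=((0,150,60),(6,255,255))
for nm,c,bs in(('scene',S,dict(G=(300,240,370,300),R=(370,225,410,260),B=(320,195,365,240),Y=(220,250,255,310))),('top',T,dict(G=(300,215,330,245),R=(245,210,270,240),B=(265,240,300,270),Y=(392,243,420,270)))):
    for k,b in bs.items(): print(nm,k,seg(c,*dict(G=G,B=B,Y=Y,R=R)[k],b))
g=atz(T,seg(T,*G,(300,215,330,245))[0][2],12);r=atz(T,seg(T,*R,(245,210,270,240))[0][2],12)
print('top g r',g,r,'dist',np.linalg.norm(g-r),'mid',(g+r)/2)
g=atz(S,seg(S,*G,(300,240,370,300))[0][2],12);print('scene g',g)
cv2.imwrite('pics/topc.png',cv2.resize(T['img'][165:325,240:440,::-1],None,fx=3.7,fy=3.7,interpolation=cv2.INTER_CUBIC))
cv2.imwrite('pics/scec.png',cv2.resize(S['img'][190:350,180:430,::-1],None,fx=3.2,fy=3.2,interpolation=cv2.INTER_CUBIC))
```

```text
scene G [(85, [332, 270, 12, 9], array([337.5, 274.1]))]
scene R [(4, [384, 241, 2, 4], array([384.8, 242.5]))]
scene B [(311, [329, 203, 14, 29], array([335.3, 216.2]))]
scene Y [(268, [228, 261, 15, 31], array([235.6, 277.6])), (106, [233, 293, 12, 13], array([239. , 299.2])), (1, [234, 260, 1, 1], array([234., 260.]))]
top G [(88, [309, 224, 10, 11], array([313.6, 229.3]))]
top R [(85, [252, 219, 10, 10], array([256.6, 223.6]))]
top B [(97, [271, 249, 18, 8], array([279.8, 252.9]))]
top Y [(71, [400, 249, 13, 11], array([405.4, 254.1])), (19, [396, 253, 6, 8], array([398.1, 257. ]))]
top g r [578.40838926 -43.67132764  12.        ] [590.74662536 111.75769436  12.        ] dist 155.91796865168945 mid [584.57750731  34.04318336  12.        ]
scene g [581.02247333 -47.68082002  12.        ]
```

View pics/topc.png

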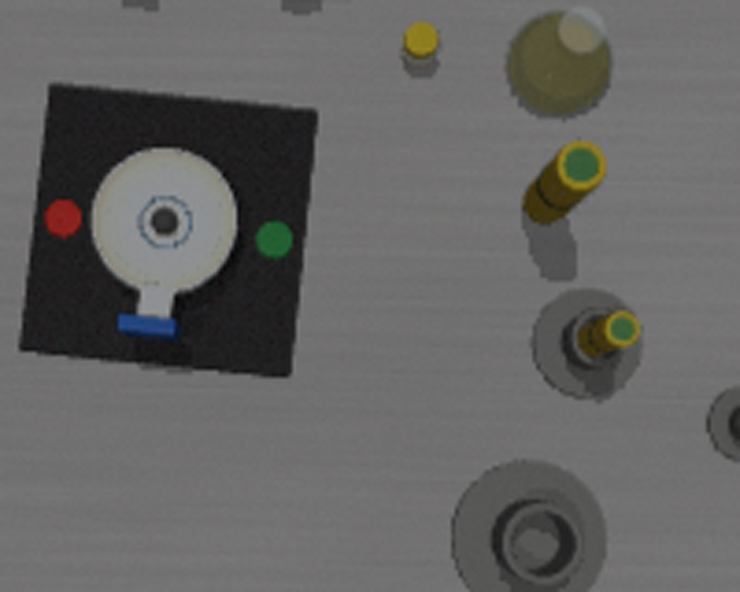

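View pics/scec.png

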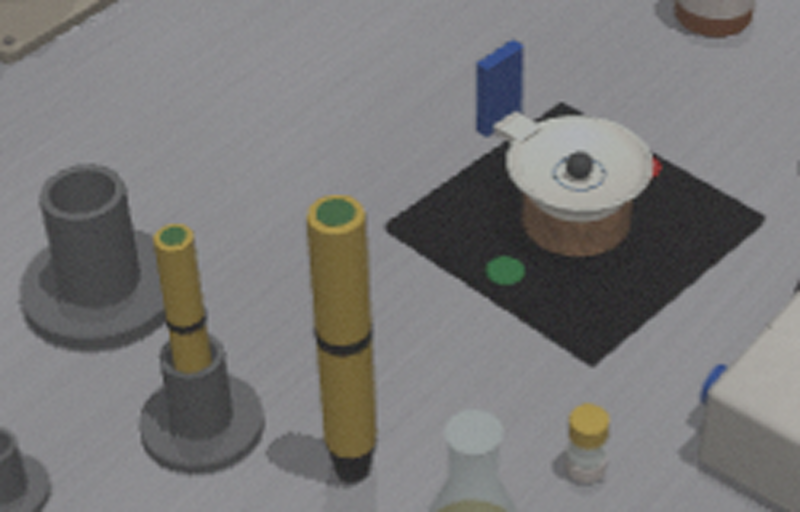

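Run:
```python
from h import *
S=ctrl.get_image('scene');T=ctrl.get_image('top')
ft=lambda u,v:((u+.5)/3.7-.5+240,(v+.5)/3.7-.5+165); fs=lambda u,v:((u+.5)/3.2-.5+180,(v+.5)/3.2-.5+190)
for n,a,b,z in(('foot',(587,343),(203,424),10),('tail',(622,329),(174,236),170),('mouth',(593,336),(194,350),70),('ball',(165,221),(579,165),60),('green',(274,240),(506,270),12),('bigpen tail',(582,165),(336,212),None),('bigholder',(529,537),(97,293),15)):
    p,e=tri(T,ft(*a),S,fs(*b)); print(n,np.round(p,1),round(e,1), *( [np.round(atz(T,ft(*a),z)[:2],1),np.round(atz(S,fs(*b),z)[:2],1)] if z else []))
# circle fits for dish rim in top
# handle top: blue box top
print('handle top T',atz(T,ft(147,323),120)[:2])
st=ctrl.read_state();print(st['eef_pos'],st['tool_rot'],st['qpos'])
for z,P in((170,None),):pass
```

```text
foot [ 5.079e+02 -2.759e+02 -4.000e-01] 0.5 [ 507.1 -274.6] [ 515.3 -281.3]
tail [ 507.8 -275.4  167.1] 0.0 [ 507.6 -274.9] [ 510.3 -277.3]
mouth [ 507.9 -271.8   67. ] 2.9 [ 508.7 -270.3] [ 509.2 -274.6]
ball [584.8  33.2  58.2] 0.6 [584.8  33.3] [585.8  31.2]
green [578.5 -43.7   7.6] 0.5 [577.9 -43.9] [581.4 -47.1]
bigpen tail [ 608.3 -241.1  219.2] 0.1
bigholder [ 363.7 -236.4   -0.7] 4.0 [ 365.6 -233.1] [ 375.9 -246.9]
handle top T [508.12149344  39.67154835]
[ 203.16362147 -617.46578242  231.34082905] [ 3.14155083e+00 -3.76177940e-05  3.17795693e-01] [ 1.18718663  0.62838118  0.03846892  1.51735085 -0.0269769   0.99633546
 -0.0200278 ]
```

>>> {"op": "step_arm", "data": {
  "series": [
    [[0,0,0,0.12,-0.07,0,0],[0,0,0,0.24,-0.14,0,0],[0,0,0,0.26,-0.15,0,0],[0,0,0,0.26,-0.15,0,0],[0,0,0,0.26,-0.15,0,0],[0,0,0,0.26,-0.15,0,0],[0,0,0,0.26,-0.15,0,0],[0,0,0,0.26,-0.15,0,0],[0,0,0,0.26,-0.15,0,0],[0,0,0,0.24,-0.14,0,0],[0,0,0,0.16,-0.09,0,0],[0,0,0,0.06,-0.03,0,0]]
  ]
}}

```text
clock: 2.9
eef_pos: [510.7, -273.5, 231.4]
tool_rot: [-3.141, -0.002, 0.323]
force: [-0.7, -0.2, 0.7]
width: 85.2
gripper_force: 0.0
```

>>> {"op": "step_arm", "data": {
  "series": [
    [[0,0,0,-0.015,0,0.08,0],[0,0,0,0,0,0.15,0],[0,0,0,0,0,0.15,0],[0,0,0,0,0,0.15,0],[0,0,0,0,0,0.13,0],[0,0,0,0,0,0.07,0],[0,0,0,0,0,0.035,0],[0,0,0,0,0,0,0]]
  ]
}}

```text
clock: 3.7
eef_pos: [504.9, -278.8, 116.1]
tool_rot: [-3.141, 0.001, 0.316]
force: [0.8, 0.2, 0.3]
width: 85.6
gripper_force: 0.0
```

Run:
```python
from h import *
st=ctrl.read_state();print(st['eef_pos'],st['tool_rot'],st['force'],st['qpos'])
S=ctrl.get_image('scene');T=ctrl.get_image('top')
a=cv2.resize(S['img'][220:350,160:310,::-1],(600,520),interpolation=cv2.INTER_CUBIC)
cv2.imwrite('pics/g1.png',a)
```

```text
[ 504.94981301 -278.77090551  116.06843392] [-3.14127604e+00  1.14049638e-03  3.16292120e-01] [0.79968635 0.21166331 0.28987452] [ 0.44342228  0.67433775  0.0187604   1.83025178 -0.01870297  0.63820941
 -0.78139329]
```

View pics/g1.png

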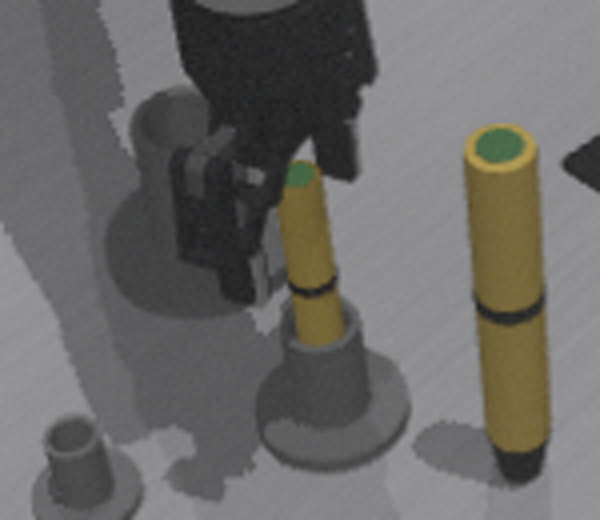

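The fingers straddle the pen: it is at about (300,230) in the crop, with one finger on each side. I'll correct a few mm and close.

>>> {"op": "step_arm", "data": {
  "series": [
    [[0,0,0,0.025,-0.017,0,0],[0,0,0,0,0,0,0.3],[0,0,0,0,0,0,0.6],[0,0,0,0,0,0,0.8],[0,0,0,0,0,0,1],[0,0,0,0,0,0,1],[0,0,0,0,0,0,1],[0,0,0,0,0,0,1]]
  ]
}}

```text
clock: 4.6
eef_pos: [509.0, -274.6, 116.8]
tool_rot: [3.141, -0.001, 0.318]
force: [-0.4, -0.3, 2.8]
width: 22.6
gripper_force: 58.6
```

>>> {"op": "step_arm", "data": {
  "series": [
    [[0,0,0,0,0,-0.04,1],[0,0,0,0,0,-0.1,1],[0,0,0,0,0,-0.15,1],[0,0,0,0,0,-0.15,1],[0,0,0,0,0,-0.15,1],[0,0,0,0,0,-0.13,1],[0,0,0,0,0,-0.09,1],[0,0,0,0,0,-0.05,1],[0,0,0,0,0,0,1]]
  ]
}}

```text
clock: 5.5
eef_pos: [509.0, -274.2, 246.4]
tool_rot: [3.141, -0.001, 0.318]
force: [0.3, -0.1, -0.8]
width: 22.7
gripper_force: 58.7
```

Run:
```python
from h import *
st=ctrl.read_state();print(st['eef_pos'],st['tool_rot'],st['force'],st['width'])
S=ctrl.get_image('scene')
cv2.imwrite('pics/g2.png',cv2.resize(S['img'][180:350,160:310,::-1],(530,600),interpolation=cv2.INTER_CUBIC))
p=st['eef_pos']; 
print([ (proj(S,p+[0,0,dz])[0]-[160,180])*3.53 for dz in(19,-84,-106)])
```

```text
[ 508.96939716 -274.24192163  246.38897575] [ 3.14079756e+00 -1.06971767e-03  3.17851095e-01] [ 0.30100177 -0.11768474 -0.81653799] 22.718420519282787
[array([242.58209462, 149.56099708]), array([265.43984185, 300.7773983 ]), array([269.95621475, 330.40704705])]
```

View pics/g2.png

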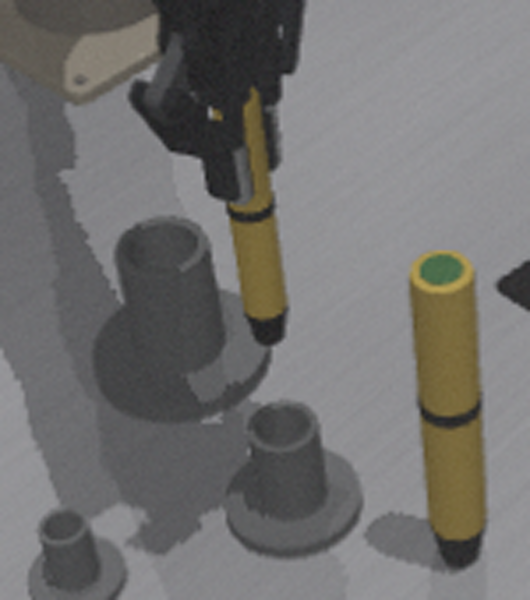

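The pen is clear of the holder, hanging straight, with its nose at (268,341) in the crop. Now over to the ball.

>>> {"op": "step_arm", "data": {
  "series": [
    [[0,0,0,0.045,-0.072,0,1],[0,0,0,0.09,-0.143,0,1],[0,0,0,0.112,-0.179,0,1],[0,0,0,0.123,-0.197,0,1],[0,0,0,0.123,-0.197,0,1],[0,0,0,0.123,-0.197,0,1],[0,0,0,0.123,-0.197,0,1],[0,0,0,0.123,-0.197,0,1],[0,0,0,0.112,-0.179,0,1],[0,0,0,0.078,-0.125,0,1],[0,0,0,0.045,-0.072,0,1],[0,0,0,0.022,-0.036,0,1]]
  ]
}}

```text
clock: 6.75
eef_pos: [583.7, 35.3, 244.8]
tool_rot: [-3.141, 0.001, 0.32]
force: [-0.6, 0.0, -1.9]
width: 22.7
gripper_force: 58.7
```

>>> {"op": "step_arm", "data": {
  "series": [
    [[0,0,0,0,0,0,1],[0,0,0,0,0,0,1],[0,0,0,0,0,0,1]]
  ]
}}

```text
clock: 7.05
eef_pos: [584.0, 31.7, 245.6]
tool_rot: [3.141, 0.0, 0.315]
force: [0.1, -0.4, -0.9]
width: 22.6
gripper_force: 58.7
```

Run:
```python
from h import *
st=ctrl.read_state();print(st['eef_pos'],st['tool_rot'],st['force'],st['width'])
S=ctrl.get_image('scene')
cv2.imwrite('pics/g3.png',cv2.resize(S['img'][130:290,290:430,::-1],(525,600),interpolation=cv2.INTER_CUBIC))
p=st['eef_pos']; 
print([ (proj(S,p+[0,0,dz])[0]-[290,130])*3.75 for dz in(19,-84,-106)],(proj(S,[p[0],p[1],60])-[290,130])*3.75)
```

```text
[584.00135063  31.6544657  245.5624109 ] [3.14083538e+00 4.82678200e-04 3.15413832e-01] [ 0.05666996 -0.36184601 -0.93445878] 22.608763596067345
[array([280.25124793, 129.00240515]), array([271.02135901, 281.63591782]), array([269.17367696, 311.95047467])] [[262.82460774 415.52588291]]
```

View pics/g3.png

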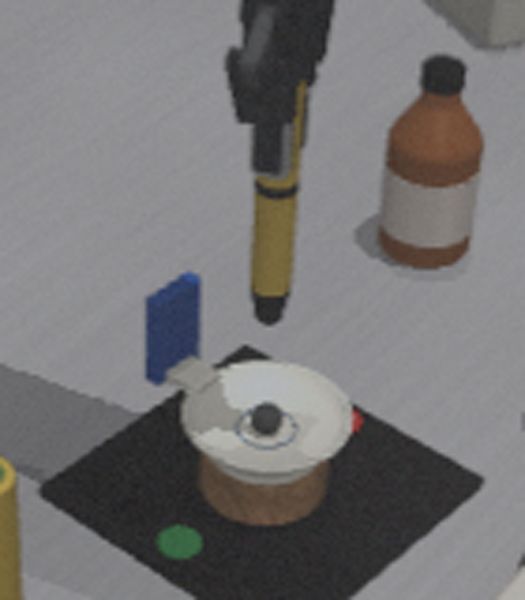

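The nose is at (268,322) and the ball at (266,418), with the pen vertical and about 75 mm above it. I'll nudge 2 mm and hold still for more than 2 s.

>>> {"op": "step_arm", "data": {
  "series": [
    [[0,0,0,0.01,-0.01,0,1],[0,0,0,0,0,0,1],[0,0,0,0,0,0,1],[0,0,0,0,0,0,1],[0,0,0,0,0,0,1],[0,0,0,0,0,0,1],[0,0,0,0,0,0,1],[0,0,0,0,0,0,1],[0,0,0,0,0,0,1],[0,0,0,0,0,0,1],[0,0,0,0,0,0,1],[0,0,0,0,0,0,1]]
  ]
}}

```text
clock: 8.3
eef_pos: [585.2, 35.3, 245.6]
tool_rot: [3.142, -0.0, 0.318]
force: [0.5, 0.3, -1.5]
width: 22.8
gripper_force: 58.7
```

>>> {"op": "step_arm", "data": {
  "series": [
    [[0,0,0,0,0,0,1],[0,0,0,0,0,0,1],[0,0,0,0,0,0,1],[0,0,0,0,0,0,1],[0,0,0,0,0,0,1],[0,0,0,0,0,0,1],[0,0,0,0,0,0,1],[0,0,0,0,0,0,1],[0,0,0,0,0,0,1],[0,0,0,0,0,0,1],[0,0,0,0,0,0,1],[0,0,0,0,0,0,1]]
  ]
}}

```text
clock: 9.5
eef_pos: [585.2, 35.3, 245.6]
tool_rot: [3.142, -0.0, 0.318]
force: [0.5, 0.8, -0.7]
width: 22.8
gripper_force: 58.7
```

>>> {"op": "step_arm", "data": {
  "series": [
    [[0,0,0,0,0,0,1],[0,0,0,0,0,0,1],[0,0,0,0,0,0,1],[0,0,0,0,0,0,1],[0,0,0,0,0,0,1],[0,0,0,0,0,0,1]]
  ]
}}

```text
clock: 10.1
eef_pos: [585.2, 35.3, 245.6]
tool_rot: [-3.142, -0.0, 0.318]
force: [-0.8, 0.1, -1.1]
width: 22.5
gripper_force: 58.7
```

>>> {"op": "step_arm", "data": {
  "series": [
    [[0,0,0,-0.004,0.01,0,1],[0,0,0,0,0,0,1],[0,0,0,0,0,0,1],[0,0,0,0,0,0,1],[0,0,0,0,0,0,1],[0,0,0,0,0,0,1],[0,0,0,0,0,0,1],[0,0,0,0,0,0,1],[0,0,0,0,0,0,1],[0,0,0,0,0,0,1],[0,0,0,0,0,0,1],[0,0,0,0,0,0,1]]
  ]
}}

```text
clock: 11.3
eef_pos: [585.1, 33.7, 245.6]
tool_rot: [-3.142, -0.0, 0.318]
force: [0.4, -0.3, -0.7]
width: 22.6
gripper_force: 58.7
```

>>> {"op": "step_arm", "data": {
  "series": [
    [[0,0,0,0,0,0,1],[0,0,0,0,0,0,1],[0,0,0,0,0,0,1],[0,0,0,0,0,0,1],[0,0,0,0,0,0,1],[0,0,0,0,0,0,1],[0,0,0,0,0,0,1],[0,0,0,0,0,0,1],[0,0,0,0,0,0,1],[0,0,0,0,0,0,1],[0,0,0,0,0,0,1],[0,0,0,0,0,0,1]]
  ]
}}

```text
clock: 12.5
eef_pos: [585.0, 33.7, 245.6]
tool_rot: [-3.142, 0.0, 0.318]
force: [-0.5, 0.1, -0.7]
width: 22.6
gripper_force: 58.7
```

Run:
```python
from h import *
st=ctrl.read_state();print(st['eef_pos'],st['tool_rot'])
S=ctrl.get_image('scene');T=ctrl.get_image('top')
for n,c,b in(('S',S,(350,180,376,255)),('T',T,(270,205,310,240))):
    x0,y0,x1,y1=b;im=c['img'][y0:y1,x0:x1].astype(int); 
    print(n); 
    if n=='S':
        hsv=cv2.cvtColor(im.astype(np.uint8),cv2.COLOR_RGB2HSV)
        for r in range(im.shape[0]):
            y=np.where((hsv[r,:,0]>14)&(hsv[r,:,0]<35)&(hsv[r,:,1]>110))[0]; d=np.where(im[r].sum(1)<230)[0]
            if r%3==0 or r>58: print(r+y0,(y.mean()+x0,len(y)) if len(y) else '-',(d.mean()+x0,len(d)) if len(d) else '-')
p=st['eef_pos'];print([proj(S,p+[0,0,dz])[0] for dz in(-60,-84,-106)],proj(S,[p[0],p[1],60]))
```

```text
[585.0409057   33.69203261 245.5664995 ] [-3.14157994e+00  3.33336350e-06  3.17753789e-01]
S
180 - (np.float64(364.0), 11)
183 (np.float64(364.0), 9) -
186 (np.float64(363.5), 10) -
189 (np.float64(363.5), 10) -
192 (np.float64(363.5), 10) -
195 (np.float64(363.0), 9) -
198 (np.float64(363.5), 10) -
201 (np.float64(363.0), 9) -
204 (np.float64(363.0), 9) -
207 (np.float64(363.0), 7) (np.float64(358.0), 1)
210 - (np.float64(362.5), 8)
213 - (np.float64(362.0), 7)
216 - -
219 - -
222 - (np.float64(355.0), 1)
225 - (np.float64(355.0), 11)
228 - -
231 - -
234 - -
237 - -
239 - (np.float64(360.5), 6)
240 - (np.float64(360.5), 6)
241 - (np.float64(361.0), 7)
242 - (np.float64(360.5), 8)
243 - (np.float64(360.0), 7)
244 - (np.float64(360.5), 6)
245 - (np.float64(360.5), 4)
246 - -
247 - -
248 - -
249 - -
250 - -
251 - -
252 - -
253 - -
254 - (np.float64(375.0), 1)
T
[array([363.77411625, 195.79421826]), array([363.2111252 , 204.84548512]), array([362.70704507, 212.92731112])] [[360.97474144 240.542988  ]]
```

Extrapolating the pen axis gives column 360.9 at the ball's row, and the ball is at 360.5. The reading is done, so the pen goes back.

>>> {"op": "step_arm", "data": {
  "series": [
    [[0,0,0,-0.045,0.072,0,1],[0,0,0,-0.09,0.143,0,1],[0,0,0,-0.112,0.179,0,1],[0,0,0,-0.123,0.197,0,1],[0,0,0,-0.123,0.197,0,1],[0,0,0,-0.123,0.197,0,1],[0,0,0,-0.123,0.197,0,1],[0,0,0,-0.123,0.197,0,1],[0,0,0,-0.112,0.179,0,1],[0,0,0,-0.078,0.125,0,1],[0,0,0,-0.045,0.072,0,1],[0,0,0,-0.025,0.038,0,1]]
  ]
}}

```text
clock: 13.8
eef_pos: [508.3, -276.0, 245.5]
tool_rot: [3.141, 0.0, 0.316]
force: [0.3, -0.4, -1.8]
width: 22.7
gripper_force: 58.8
```

>>> {"op": "step_arm", "data": {
  "series": [
    [[0,0,0,0,0,0,1],[0,0,0,0,0,0,1],[0,0,0,0,0,0,1],[0,0,0,0,0,0,1],[0,0,0,0,0,0,1],[0,0,0,0,0,0,1]]
  ]
}}

```text
clock: 14.4
eef_pos: [509.4, -274.0, 245.6]
tool_rot: [-3.142, -0.0, 0.318]
force: [-0.1, -0.0, -1.7]
width: 22.8
gripper_force: 58.8
```

>>> {"op": "step_arm", "data": {
  "series": [
    [[0,0,0,-0.006,0,0.05,1],[0,0,0,0,0,0.1,1],[0,0,0,0,0,0.12,1],[0,0,0,0,0,0.12,1],[0,0,0,0,0,0.12,1],[0,0,0,0,0,0.12,1],[0,0,0,0,0,0.1,1],[0,0,0,0,0,0.06,1],[0,0,0,0,0,0.04,1],[0,0,0,0,0,0.02,1],[0,0,0,0,0,0,1],[0,0,0,0,0,0,1]]
  ]
}}

```text
clock: 15.6
eef_pos: [508.7, -274.9, 118.6]
tool_rot: [3.141, -0.001, 0.318]
force: [0.3, -0.0, -1.2]
width: 23.1
gripper_force: 58.8
```

>>> {"op": "step_arm", "data": {
  "series": [
    [[0,0,0,0,0,0.012,1],[0,0,0,0,0,0,1],[0,0,0,0,0,0,0.8],[0,0,0,0,0,0,0.6],[0,0,0,0,0,0,0.4],[0,0,0,0,0,0,0.2],[0,0,0,0,0,0,0],[0,0,0,0,0,0,0],[0,0,0,0,0,0,0],[0,0,0,0,0,0,0]]
  ]
}}

```text
clock: 16.6
eef_pos: [508.4, -274.7, 116.2]
tool_rot: [-3.142, -0.0, 0.318]
force: [0.3, 0.0, 0.4]
width: 85.4
gripper_force: 0.0
```

Run:
```python
from h import *
S=ctrl.get_image('scene');
cv2.imwrite('pics/g4.png',cv2.resize(S['img'][220:350,160:310,::-1],(600,520),interpolation=cv2.INTER_CUBIC))
```

```text
(no output)
```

View pics/g4.png

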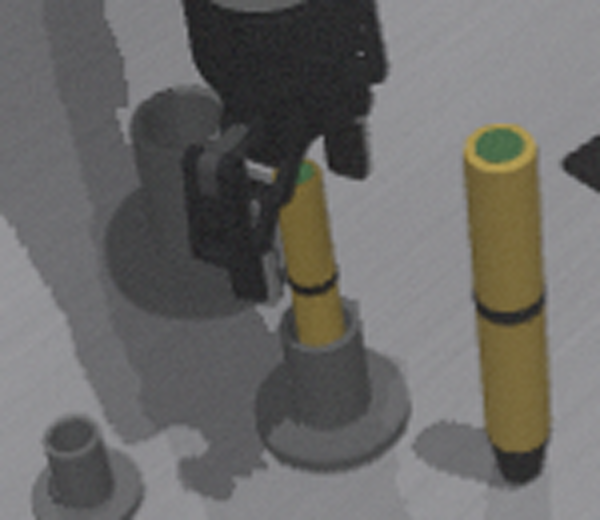

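The pen stands upright in its holder again, at (310,260) in the crop. Next: lift clear, turn the tool, and go to the handle.

>>> {"op": "step_arm", "data": {
  "series": [
    [[0,0,0,0,0,-0.06,0],[0,0,0,0,0,-0.14,0],[0,0,0,0,0,-0.2,0],[0,0,0,0,0,-0.2,0],[0,0,-0.1,0,0,-0.14,0],[0,0,-0.18,0,0,-0.06,0],[0,0,-0.18,0,0,0,0],[0,0,-0.18,0,0,0,0],[0,0,-0.18,0,0,0,0],[0,0,-0.18,0,0,0,0],[0,0,-0.18,0,0,0,0],[0,0,-0.18,0,0,0,0]]
  ]
}}

```text
clock: 17.85
eef_pos: [508.3, -274.8, 237.0]
tool_rot: [3.141, 0.001, 1.392]
force: [0.9, -0.1, 0.6]
width: 85.3
gripper_force: 0.0
```

>>> {"op": "step_arm", "data": {
  "series": [
    [[0,0,-0.1,0,0,0,0],[0,0,-0.036,0,0,0,0],[0,0,0,0,0,0,0],[0,0,0,0,0,0,0],[0,0,0,0,0,0,0]]
  ]
}}

```text
clock: 18.35
eef_pos: [508.4, -274.7, 236.4]
tool_rot: [3.141, 0.0, 1.492]
force: [0.2, 0.1, -0.6]
width: 85.3
gripper_force: 0.0
```

>>> {"op": "step_arm", "data": {
  "series": [
    [[0,0,0,0.084,-0.007,0,0],[0,0,0,0.167,-0.014,0,0],[0,0,0,0.21,-0.017,0,0],[0,0,0,0.23,-0.019,0,0],[0,0,0,0.23,-0.019,0,0],[0,0,0,0.23,-0.019,0,0],[0,0,0,0.23,-0.019,0,0],[0,0,0,0.23,-0.019,0,0],[0,0,0,0.21,-0.017,0,0],[0,0,0,0.146,-0.012,0,0],[0,0,0,0.084,-0.006,0,0],[0,0,0,0.042,-0.003,0,0]]
  ]
}}

```text
clock: 19.55
eef_pos: [506.9, 41.9, 236.4]
tool_rot: [-3.142, -0.0, 1.495]
force: [-0.2, 0.2, -0.5]
width: 85.3
gripper_force: 0.0
```

>>> {"op": "step_arm", "data": {
  "series": [
    [[0,0,0,0,0,0.1,0],[0,0,0,0,0,0.15,0],[0,0,0,0,0,0.15,0],[0,0,0,0,0,0.15,0],[0,0,0,0,0,0.08,0],[0,0,0,0,0,0.03,0],[0,0,0,0,0,0,0],[0,0,0,0,0,0,0],[0,0,0,0,0,0,0]]
  ]
}}

```text
clock: 20.45
eef_pos: [508.0, 40.3, 138.2]
tool_rot: [3.14, -0.0, 1.492]
force: [0.3, -0.4, -0.4]
width: 85.5
gripper_force: 0.0
```

Run:
```python
from h import *
print(ctrl.read_state())
S=ctrl.get_image('scene');
cv2.imwrite('pics/g5.png',cv2.resize(S['img'][150:290,280:430,::-1],(600,560),interpolation=cv2.INTER_CUBIC))
```

```text
{'clock': 20.45, 'qpos': array([ 0.05490804,  0.57720647, -0.27745082,  1.99333375,  0.2668228 ,
        0.60356983, -0.47876588]), 'qd': array([ 0.0003026 ,  0.00112429,  0.00226214,  0.00166589, -0.00157145,
       -0.002934  ,  0.00063859]), 'tau': array([ 1.61527778e-02, -4.61663210e+01, -2.48975515e+00, -1.26331919e+01,
        8.50272569e-03,  1.54151068e-03,  9.68183813e-04]), 'eef_pos': array([507.97974202,  40.33925292, 138.17486098]), 'tool_rot': array([ 3.13973199e+00, -2.93216065e-04,  1.49247114e+00]), 'force': array([ 0.34384261, -0.4415134 , -0.40361904]), 'torque': array([ 6.46616627e-05, -3.91704495e-03, -2.60412324e-02]), 'gripper_force': 0.0, 'width': 85.5390706684827}
```

View pics/g5.png

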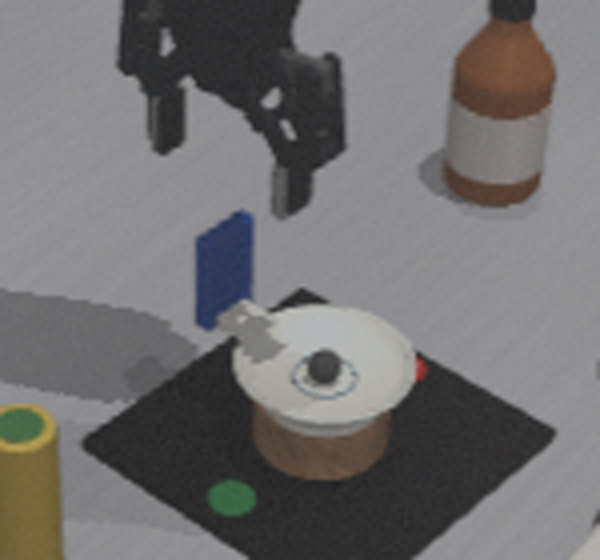

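The fingers stand at (168,150) and (290,215), on either side of the handle along the radius. The ball is in the middle at (325,368). I'll go down and close gently.

>>> {"op": "step_arm", "data": {
  "series": [
    [[0,0,0,0,0,0.06,0],[0,0,0,0,0,0.1,0],[0,0,0,0,0,0.1,0],[0,0,0,0,0,0.08,0],[0,0,0,0,0,0.05,0],[0,0,0,0,0,0.015,0],[0,0,0,0,0,0,0],[0,0,0,0,0,0,0],[0,0,0,0,0,0,0],[0,0,0,0,0,0,0]]
  ]
}}

```text
clock: 21.5
eef_pos: [507.6, 40.3, 77.0]
tool_rot: [3.141, -0.0, 1.493]
force: [-1.0, 0.7, 0.2]
width: 85.2
gripper_force: 0.0
```

>>> {"op": "step_arm", "data": {
  "series": [
    [[0,0,0,0,0,0,0.2],[0,0,0,0,0,0,0.4],[0,0,0,0,0,0,0.6],[0,0,0,0,0,0,0.7],[0,0,0,0,0,0,0.74],[0,0,0,0,0,0,0.77],[0,0,0,0,0,0,0.79],[0,0,0,0,0,0,0.8]]
  ]
}}

```text
clock: 22.3
eef_pos: [507.3, 40.3, 76.5]
tool_rot: [-3.142, 0.0, 1.493]
force: [-0.7, 0.4, 0.3]
width: 17.4
gripper_force: 0.0
```

>>> {"op": "step_arm", "data": {
  "series": [
    [[0,0,0,0,0,0,0.81],[0,0,0,0,0,0,0.815],[0,0,0,0,0,0,0.82],[0,0,0,0,0,0,0.825],[0,0,0,0,0,0,0.83],[0,0,0,0,0,0,0.835],[0,0,0,0,0,0,0.84]]
  ]
}}

```text
clock: 23.0
eef_pos: [507.5, 40.3, 76.6]
tool_rot: [3.141, -0.0, 1.493]
force: [0.5, -0.4, -0.1]
width: 14.1
gripper_force: 0.4
```

>>> {"op": "step_arm", "data": {
  "series": [
    [[0,0,0,0,0,0,0.845],[0,0,0,0,0,0,0.85],[0,0,0,0,0,0,0.855],[0,0,0,0,0,0,0.86],[0,0,0,0,0,0,0.87],[0,0,0,0,0,0,0.9],[0,0,0,0,0,0,1],[0,0,0,0,0,0,1],[0,0,0,0,0,0,1],[0,0,0,0,0,0,1]]
  ]
}}

```text
clock: 24.0
eef_pos: [507.4, 40.3, 76.7]
tool_rot: [3.141, -0.0, 1.493]
force: [-0.4, -0.7, 3.6]
width: 11.3
gripper_force: 58.6
```

```bash
cat > m.py <<'E'
from h import *
st=ctrl.read_state();print(st['eef_pos'],st['tool_rot'],st['force'],st['torque'])
S=ctrl.get_image('scene')
def ballsc(S,b=(340,150,385,262)):
    x0,y0,x1,y1=b;im=S['img'][y0:y1,x0:x1]
    hsv=cv2.cvtColor(im,cv2.COLOR_RGB2HSV); return hsv
E
python3 - <<'E'
from m import *
x0,y0,x1,y1=350,228,372,256;g=S['img'][y0:y1,x0:x1].astype(int).sum(2)
ys,xs=np.where(g[:22]<260);print('ball',xs.mean()+x0,ys.mean()+y0,len(xs))
E
```

```text
[507.36178552  40.32738687  76.65657753] [ 3.14131963e+00 -2.66665254e-05  1.49272420e+00] [-0.4031176  -0.73542124  3.59995382] [-0.07528488 -0.15981081  0.04971163]
ball 360.0612244897959 241.30612244897958 49
```

>>> {"op": "step_arm", "data": {
  "series": [
    [[0,0,0,0,0,-0.005,1],[0,0,0,0,0,-0.01,1],[0,0,0,0,0,-0.015,1],[0,0,0,0,0,-0.02,1],[0,0,0,0,0,-0.025,1],[0,0,0,0,0,-0.03,1],[0,0,0,0,0,-0.03,1],[0,0,0,0,0,-0.02,1],[0,0,0,0,0,-0.01,1],[0,0,0,0,0,-0.005,1]]
  ]
}}

```text
clock: 25.05
eef_pos: [507.3, 40.3, 102.3]
tool_rot: [3.141, -0.0, 1.493]
force: [0.2, 0.1, -1.7]
width: 11.3
gripper_force: 58.3
```

Run:
```python
from m import *
cv2.imwrite('pics/g6.png',cv2.resize(S['img'][150:290,280:430,::-1],(600,560),interpolation=cv2.INTER_CUBIC))
```

```text
[507.3405823   40.29634662 102.25069712] [ 3.14130115e+00 -2.88947640e-05  1.49266016e+00] [ 0.2018045   0.11170533 -1.72622583] [0.01261291 0.08818055 0.02647897]
```

View pics/g6.png

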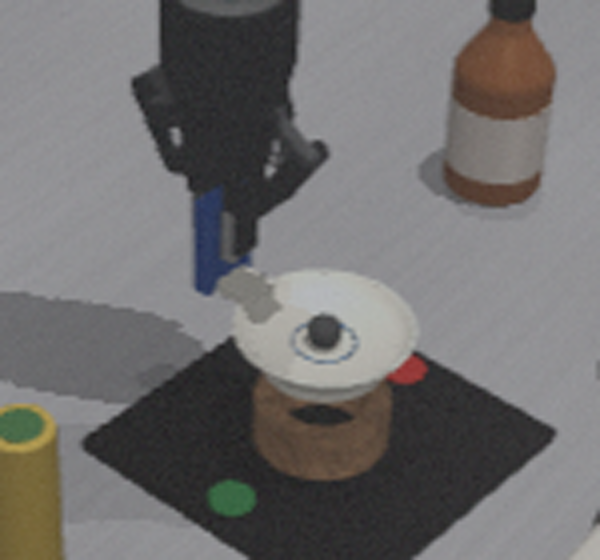

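The dish is lifted and level, with the ball inside the circle at (323,331). I'll lift the rest of the way, then start the turn about the dish axis.

>>> {"op": "step_arm", "data": {
  "series": [
    [[0,0,0,0,0,-0.005,1],[0,0,0,0,0,-0.01,1],[0,0,0,0,0,-0.02,1],[0,0,0,0,0,-0.03,1],[0,0,0,0,0,-0.04,1],[0,0,0,0,0,-0.045,1],[0,0,0,0,0,-0.045,1],[0,0,0,0,0,-0.035,1],[0,0,0,0,0,-0.025,1],[0,0,0,0,0,-0.015,1],[0,0,0,0,0,-0.005,1],[0,0,0,0,0,0,1]]
  ]
}}

```text
clock: 26.3
eef_pos: [507.2, 40.3, 143.2]
tool_rot: [-3.141, 0.0, 1.493]
force: [0.0, -0.2, -1.6]
width: 11.5
gripper_force: 58.3
```

>>> {"op": "step_arm", "data": {
  "series": [
    [[0,0,-0.0111,-0.00454,0,0,1],[0,0,-0.0222,-0.00908,0.0001,0,1],[0,0,-0.0333,-0.0136,0.0002,0,1],[0,0,-0.0444,-0.01815,0.0003,0,1],[0,0,-0.0556,-0.02268,0.0005,0,1],[0,0,-0.0556,-0.02268,0.0005,0,1],[0,0,-0.0556,-0.02268,0.0005,0,1],[0,0,-0.0556,-0.02268,0.0005,0,1],[0,0,-0.0556,-0.02268,0.0005,0,1],[0,0,-0.0556,-0.02268,0.0005,0,1],[0,0,-0.0556,-0.02268,0.0005,0,1],[0,0,-0.0556,-0.02268,0.0005,0,1]]
  ]
}}

```text
clock: 27.5
eef_pos: [512.0, 6.4, 143.2]
tool_rot: [-3.141, 0.0, 1.932]
force: [0.2, 0.0, -1.0]
width: 11.1
gripper_force: 58.3
```

>>> {"op": "step_arm", "data": {
  "series": [
    [[0,0,-0.0556,-0.02268,0.0005,0,1],[0,0,-0.0556,-0.02268,0.0005,0,1],[0,0,-0.0556,-0.02268,0.0005,0,1],[0,0,-0.0556,-0.02268,0.0005,0,1],[0,0,-0.0556,-0.02268,0.0005,0,1],[0,0,-0.0556,-0.02268,0.0005,0,1],[0,0,-0.0556,-0.02268,0.0005,0,1],[0,0,-0.0556,-0.02268,0.0005,0,1],[0,0,-0.0556,-0.02268,0.0005,0,1],[0,0,-0.0556,-0.02268,0.0005,0,1],[0,0,-0.0556,-0.02268,0.0005,0,1],[0,0,-0.0556,-0.02268,0.0005,0,1]]
  ]
}}

```text
clock: 28.7
eef_pos: [535.5, -26.5, 143.1]
tool_rot: [-3.141, 0.0, 2.456]
force: [0.1, -0.9, -2.3]
width: 11.0
gripper_force: 58.3
```

>>> {"op": "step_arm", "data": {
  "series": [
    [[0,0,-0.0556,-0.02268,0.0005,0,1],[0,0,-0.0556,-0.02268,0.0005,0,1],[0,0,-0.0556,-0.02268,0.0005,0,1],[0,0,-0.0556,-0.02268,0.0005,0,1],[0,0,-0.0556,-0.02268,0.0005,0,1],[0,0,-0.0556,-0.02268,0.0005,0,1],[0,0,-0.0556,-0.02268,0.0005,0,1],[0,0,-0.0556,-0.02268,0.0005,0,1],[0,0,-0.0556,-0.02268,0.0005,0,1],[0,0,-0.0556,-0.02268,0.0005,0,1],[0,0,-0.0556,-0.02268,0.0005,0,1],[0,0,-0.0556,-0.02268,0.0005,0,1]]
  ]
}}

```text
clock: 29.9
eef_pos: [572.3, -43.4, 143.0]
tool_rot: [-3.141, -0.0, 2.98]
force: [0.8, -0.0, -1.6]
width: 11.5
gripper_force: 58.3
```

>>> {"op": "step_arm", "data": {
  "series": [
    [[0,0,-0.0444,-0.01815,0.0003,0,1],[0,0,-0.0333,-0.0136,0.0002,0,1],[0,0,-0.0222,-0.00908,0.0001,0,1],[0,0,-0.0111,-0.00454,0,0,1],[0,0,0,0,0,0,1],[0,0,0,0,0,0,1],[0,0,0,0,0,0,1],[0,0,0,0,0,0,1],[0,0,0,0,0,0,1],[0,0,0,0,0,0,1]]
  ]
}}

```text
clock: 30.9
eef_pos: [579.0, -43.5, 143.3]
tool_rot: [-3.142, 0.0, 3.064]
force: [0.3, 0.1, -1.4]
width: 11.3
gripper_force: 58.3
```

Run:
```python
from m import *
T=ctrl.get_image('top')
y=st['tool_rot'][2];print('C',st['eef_pos'][:2]+78*np.array([np.sin(y),-np.cos(y)]),np.degrees(y))
a=cv2.resize(S['img'][130:290,280:430,::-1],(375,400),interpolation=cv2.INTER_CUBIC);b=cv2.resize(T['img'][175:281,235:335,::-1],(377,400),interpolation=cv2.INTER_CUBIC)
cv2.imwrite('pics/g7.png',np.hstack([a,b]))
```

```text
[578.98748477 -43.4770161  143.30178358] [-3.14151055e+00  3.64445939e-05  3.06443131e+00] [ 0.26872358  0.07608115 -1.42349431] [-0.12003077 -0.03004209  0.00256473]
C [585.00009918  34.29089803] 175.57898056100703
```

View pics/g7.png

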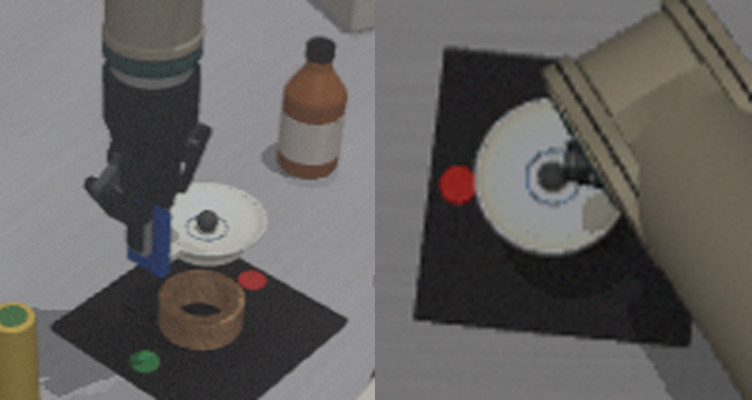

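The dish is level over the ring with the handle above the green dot. The ball is in the middle of the circle, at (207,221) in scene and (552,177) in top, and the ring is about 65 mm below. I'll hand it in.

```bash
python3 -c "
from cell import ctrl
print(ctrl.finish_job())"
```

```text
the job is handed in; nothing more can be done
None
```

The job is handed in at about 31 s: the ball was checked for over 2 s, the thermometer is back upright in its holder, and the dish is held level and still with its handle over the green dot, about 65 mm above the ring, with the ball inside the blue circle.

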